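Close the punch-block rack up with its notched end stop

ROBOT

A 7-joint arm with a two-finger parallel gripper is mounted at the origin on the work surface. World frame = base frame: x ahead of the robot, y to its left, z up, the work surface at z = 0. Lengths are in m, angles in rad, forces in N, time in s.
With the tool pointing down it reaches from about 0.4 to 0.85 m from the base axis. Payload 6.9 kg.
Tool frame: the origin (TCP) lies midway between the tips of the shut fingers; the grasp point (between the pads) lies behind it (ctrl.pinch_z is the z of the grasp point in the tool frame, in m); z points along the fingers, y is the line along which they close (so a half turn about z gives the same grasp; the last joint's range is limited). The gripper opens to 85 mm and grips with 20 to 120 N. Pads are 22 mm wide; open, the fingers measure 114 mm over their backs; the gripper's body (76 mm by 85 mm) begins 54 mm behind the grasp point. The pads swing forward as they close: fully open they stand 13 mm farther back than shut.
Start: joints at [-1.157, 0.507, -0.238, 1.5, 0.126, 1.149, -0.155], TCP at [0.19, 0.595, 0.209] pointing down, gripper open.
Joint ranges: [-3.08, 3.08], [-0.24, 2.05], [-1.43, 1.35], [0, 2.5], [-1.52, 4.66], [0.17, 1.96], [-2.89, 2.89]. Speed limits (rad/s): [2.39, 2.39, 3.14, 3.14, 3.14, 3.14, 3.14].

INTERFACE

Orientations are given as a unit quaternion [w, x, y, z].
In Python, from station import ctrl, get_state, vision, ticket, models gives the robot as it stands. Calls block until the motion is done:
- ctrl.movep(position, orientation): joint-space move of the TCP to a pose.
- ctrl.movel(position, frame=None, max_speed=0.15): straight line of the TCP; frame=None keeps the orientation; max_speed is the mean speed in m/s.
- ctrl.set_joints(angles): joint-space move.
- ctrl.ungrasp() and ctrl.close_gripper(force=None): open the fingers fully, or close them until they stop; force is the grip in N (None keeps the last).
- ctrl.pause(seconds).
- ctrl.ik(position, orientation): joint angles nearest the present ones, or None.
- get_state(): the state.
- vision.grab_frame(name): name is "scene" or "side" or "wrist"; returns (picture, depth): 420x560x3 uint8, blue, green, red; 420x560 float32, m along the optical axis (not along the pixel's ray), 0 where there is no reading.
- vision.camera_info(name): a dict with "mtx" (3x3 intrinsics, pixels), "dist_coeffs" ([k1, k2, p1, p2, k3] as OpenCV has them; the pictures are not rectified), "R" (3x3) and "t" (3): a world point X has camera coordinates R X + t; the wrist camera has in their place "hand_eye" (4x4, takes a point from camera to tool coordinates, whose origin is the TCP and whose axes are the flange's). Camera axes: x right, y down, z forward; pixel columns grow to the right and rows downward; lengths in m; the calibration is good to about 2 mm. A picture is of the moment at which its call begins: read the wrist's pose just before it. camera_info takes no time and is no camera call.
A pose or a line that the arm cannot do raises ctrl.Unreachable and nothing moves.
- ticket.close_job(): hands the job in; it is judged then, once.
Trained networks look in the newest picture that a camera, given by its name, has taken for a name from the list of things; names that differ only in an ending like _2 or _b are one class to them, and where a whole thing is asked for, a point or a joint stands for the part that bears it (a point fixed in the world has none). Each returns a list of dicts, best first, with "p" (0 to 1); they miss things now and then, are a little off and sometimes report something else, mostly with a low value. They report only what shows in the picture. A call takes as long as a camera call.
- models.recognise(camera, target): "point" ([column, row] in pixels, amid what is visible of it).
- models.masks_of(camera, target): "mask" (420x560 bool, what is visible of it) and "point" ([column, row] in pixels, amid what is visible of it).
The state is a dict: "time": time; "qpos": joint angles; "qd": joint speeds; "tau": joint torques, N m; "tcp_pos": TCP position; "eef_rot": TCP orientation; "contact_force": force on the tool from outside, world axes, zero at the start; "wrist_torque": the same for the moment, N m; "width": finger opening in m; "gripper_force": force on a finger pad.
Only numpy, scipy, OpenCV 4.12 (cv2) and the standard library are available. Lean on these libraries where they do the work, as an engineer would, in place of code of your own. Each camera call takes 0.05 s, during which the arm holds its last target. There are 200 camera calls.

TASK

Close the bench rack up on the punch block standing in it: squeeze the spring lever of the sliding stop towards its wooden post, slide the stop along the rail towards the block with the lever held in, and let go so that the latch snaps fully home in the last notch before the block. The notched strip is not screwed on exactly where it should be, so find the notch by feel: never lean hard on the latch and at most touch the block gently. Leave the block in its place against the end plate, leave everything else where it is, and let go of the rack.

Things in the scene. Friction and masses are not known exactly. Their poses are not given: they have to be found in the camera images.
- rack: Fixed rack: aluminium rail 32 mm wide (rack x -20 to 12 mm), 30 mm high, along the rack's y; z up. Origin on the bench at the inner face of the wooden end plate (y = 0, 55 mm high); the rail runs to y = 230 mm, closed there by a 38 mm high foot. The punch block stands on the bench at the rail's -x side against the end plate, lever and latch are at its +x side.
- notch_mid (a point): Nominal centre of the middle notch (rack x 16, y 101, z 26 mm), top edge of a steel strip on the rail's +x face (x 12 to 20 mm), seen from above. It has three 8 mm wide notches 24 mm apart and, farther from the end plate, a 56 mm parking slot; square walls. The strip really sits up to 8.5 mm off, either way along y, differently each time; that is not reported.
- carriage (a joint): Travel of the sliding stop (m): stop plate's front face at rack y = 0.165 - value; grows towards the end plate, 0 to 0.125. Starts at 0 to 0.03, latched in the parking slot. Latch nominally centred in the notches at 0.065, 0.089, 0.113 (really up to 0.0085 off). The 0.4 kg carriage drags with about 2 N, and about 3 N more while the latch rides on the strip.
- stop_face (a point): Plywood stop plate of the carriage, 8 mm thick, 85 mm wide (rack x -112 to -27 mm), 2 to 52 mm above the bench. The point is on its front face (which meets the block and looks to rack -y), at rack x = -65 mm, 27 mm above the bench.
- grip (a point): Point on the carriage midway between the outer faces of wooden post and squeezed lever: rack x = 6 mm, 25 mm behind the stop plate's front face, 101 mm above the bench. Grip here from above, fingers closing along rack x: the outer faces are 60 mm apart at rest, 42 mm fully squeezed.
- post_top (a point): Centre of the top of the carriage's upright wooden post: 10 mm along rack x, 18 mm along rack y, top 116 mm above the bench, level with lever and latch along the rail. The saddle below is 50 mm long in y and 42 mm high, its hinge cheeks 59 mm. The free post can be pushed or gripped to move the carriage.
- lever (a joint): Angle (rad) of the sprung lever hinged on the carriage along rack y (rack x 30, z 50 mm): 0 = released, latch fully home in a notch or the slot; about 0.2 = latch riding on the strip between notches; clear of the strip above 0.25; 0.34 = fully squeezed, on its stop. Squeezing its top towards the post takes 4 N at first, 8 N at the end; it springs back by itself.
- roll (a point): Axis of the lever's rolled upper end, where the finger presses: a steel roll 12 mm thick, 22 mm long along rack y, 101 mm above the bench, at rack x = 38 mm at rest and about 20 mm fully squeezed.
- tooth (a point): Latch: steel tooth at the lever's lower end, 6 mm wide along the rail, square edges (1 mm play either side in a notch), 10 to 22 mm above the bench; swings away from the rail (+x) as the lever is squeezed, drops in by its spring. The point is at the middle of its tip (6.5 mm deep in the notch when home). Over 30 N on it is leaning hard.
- seat (a point): Point on the bench at the end plate's inner face, rack x = -65 mm, y = 0: where the origin of the block in the rack stands.
- block_short: Wooden punch block, 60 mm (x), 40 mm long (y), 36 mm high, with upright steel punches to 60 mm; about 0.2 kg. Origin: underside, middle of the end that looks to rack -y; it reaches 40 mm to its +y. One of the three blocks is in the rack, the other two stand at the rack's other (+x) side. With this one in the rack, the notch to use is nominally at carriage 0.113.
- block_middle: The same, 64 mm long (y), about 0.3 kg. With this one in the rack, the notch to use is nominally at carriage 0.089.
- block_long: The same, 88 mm long (y), about 0.4 kg. With this one in the rack, the notch to use is nominally at carriage 0.065. With the latch in its proper notch the stop plate stands 3 to 21 mm clear of any block; one notch nearer is out of reach.
- tape: Bystander: roll of tape, 72 mm across, 22 mm high; origin at the centre of its underside.
- tumbler: Bystander: glass tumbler, 72 mm across the rim, 85 mm high; origin at the centre of its underside.

How it is judged:
On the way, in this order (a step that is already met when the one before it is completed fails the run):
1. the lever is squeezed with the carriage still parked (value of joint lever above 0.25 rad and value of joint carriage below 0.045 m), for 0.05 s.
2. the stop is slid out of the parking slot with the lever held in by the fingers (value of joint lever above 0.23 rad and value of joint carriage above 0.052 m and contact force between the fingers and rack above 1 N), for 0.1 s.
At the end, for the whole second after the job is handed in: The lever is back within 0.05 rad of its released position with the latch in the last notch before the block: the carriage is within 10 mm of the nominal value for the block in the rack (0.113 short, 0.089 middle, 0.065 long) and at rest, and that block's origin is within 15 mm of the seat (value of joint lever below 0.05 rad and velocity of joint carriage between -0.005 and 0.005 m/s and ((horizontal distance between block_short and seat below 0.015 m and value of joint carriage between 0.103 and 0.123 m) or (horizontal distance between block_middle and seat below 0.015 m and value of joint carriage between 0.079 and 0.099 m) or (horizontal distance between block_long and seat below 0.015 m and value of joint carriage between 0.055 and 0.075 m))); the robot touches nothing.
It fails at once if the latch is leaned on hard (over 30 N) (contact force between lever_c3 and anything else above 30 N).
It fails at once if the stop plate presses a block with over 20 N (contact force between carriage_c5 and block_short above 20 N or contact force between carriage_c5 and block_middle above 20 N or contact force between carriage_c5 and block_long above 20 N).
It fails at once if a block is moved by more than 15 mm (distance of any of block_short, block_middle, block_long from where it was at the start of the episode above 0.015 m).
It fails at once if the tape or the tumbler is moved by more than 20 mm (distance of any of tape, tumbler from where it was at the start of the episode above 0.02 m).
It also fails if it takes over 45 s, if anything falls off the work surface, if the arm or the gripper's body presses on something with over 40 N, if the wrist force passes 120 N, or if a joint passes its speed limit or range.

## Working session

There is one attempt and no reset: what is moved stays moved. The work goes in short steps, each a Python script; the robot and the scene stay as the last script left them, time stands still between calls to the robot, and variables do not carry over. Pictures are saved under pics/ and viewed, at most 10 in all, crops included, and the job is handed in when it is done.

```bash
ls; mkdir -p pics; python3 - <<'E'
from station import ctrl,get_state,vision,models
import cv2,numpy as np
s=get_state();print(s['time'],s['tcp_pos'],s['eef_rot'],s['width'],ctrl.pinch_z,s['contact_force'])
for c in ['scene','side']:
    im,d=vision.grab_frame(c);cv2.imwrite(f'pics/{c}0.png',im);np.save(f'{c}_d.npy',d)
    i=vision.camera_info(c);print(c,np.round(i['mtx'],1).tolist(),i['dist_coeffs'],(-np.array(i['R']).T@i['t']).round(3))
    for t in ['rack','post_top','roll','stop_face','block_short','block_middle','block_long','tape','tumbler','tooth']:
        r=models.recognise(c,t);print(c,t,[(np.round(x['point']).tolist(),round(x['p'],2)) for x in r[:3]])
E
```

```text
pics
0.0 [0.18985271 0.5949106  0.20832524] [-1.04295878e-04  1.53735670e-01  9.88111619e-01 -8.72156659e-04] 0.08533181751642477 -0.0187 [0.26761865 0.24314488 0.28499424]
scene [[479.4, 0.0, 281.7], [0.0, 479.4, 214.0], [0.0, 0.0, 1.0]] [-0.11538385  0.          0.          0.          0.        ] [1.166 0.591 0.823]
scene rack [([280.0, 223.0], 0.91)]
scene post_top []
scene roll [([269.0, 236.0], 0.63)]
scene stop_face [([284.0, 226.0], 0.56)]
scene block_short [([196.0, 226.0], 0.76)]
scene block_middle [([237.0, 262.0], 0.88)]
scene block_long [([265.0, 204.0], 0.97), ([236.0, 262.0], 0.65)]
scene tape [([422.0, 269.0], 0.56), ([263.0, 202.0], 0.46), ([286.0, 228.0], 0.19)]
scene tumbler [([205.0, 151.0], 0.9), ([279.0, 223.0], 0.37)]
scene tooth [([268.0, 235.0], 0.58)]
side [[473.7, 0.0, 278.8], [0.0, 473.7, 206.3], [0.0, 0.0, 1.0]] [-0.13915105  0.          0.          0.          0.        ] [ 0.446 -0.982  0.672]
side rack [([279.0, 256.0], 0.62)]
side post_top [([277.0, 235.0], 0.76)]
side roll [([298.0, 216.0], 0.59)]
side stop_face [([279.0, 240.0], 0.97)]
side block_short [([345.0, 280.0], 0.74)]
side block_middle [([335.0, 242.0], 0.7)]
side block_long [([259.0, 259.0], 0.89), ([222.0, 188.0], 0.49)]
side tape [([220.0, 192.0], 0.71)]
side tumbler [([254.0, 357.0], 0.61)]
side tooth [([280.0, 255.0], 0.54), ([254.0, 356.0], 0.54)]
```

```bash
python3 - <<'E'
import cv2
for c,(x,y,w,h) in {'scene':(160,110,200,200),'side':(190,140,200,200)}.items():
    im=cv2.imread(f'pics/{c}0.png')[y:y+h,x:x+w];cv2.imwrite(f'pics/{c}0c.png',cv2.resize(im,(600,600),interpolation=cv2.INTER_CUBIC))
E
```

```text
(no output)
```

View pics/scene0c.png

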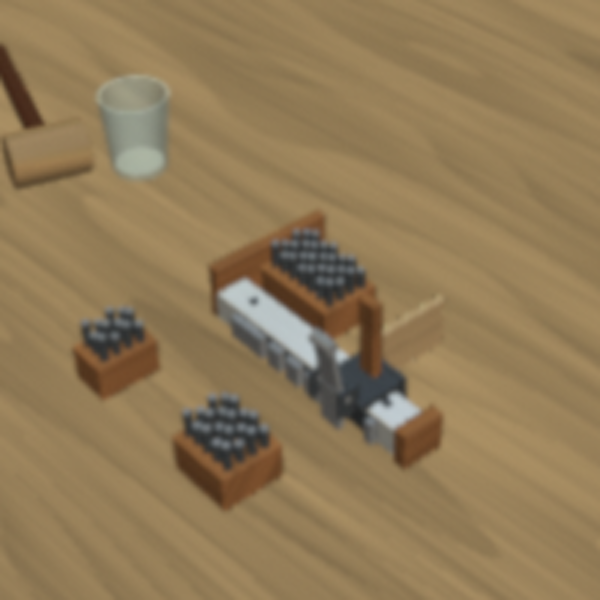

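View pics/side0c.png

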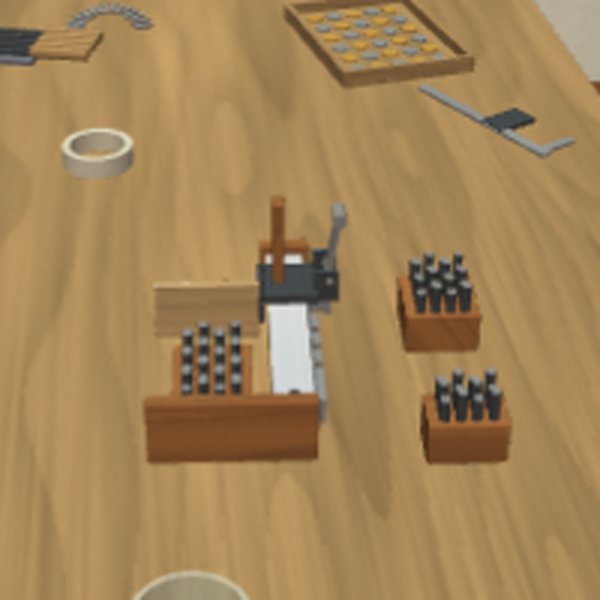

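The rack holds the long block: 5 rows of punches, with the smaller two blocks outside. So the target is nominally 0.065. In the side crop the post top is at about (278,200) and the roll at (338,210). Rack +y points away from the side camera. Next I'll get a coarse pose from depth.

```bash
cat > h.py <<'E'
import numpy as np,cv2
from station import ctrl,get_state,vision,models
from scipy.spatial.transform import Rotation as Rn
def cam(c,s=None):
    i=vision.camera_info(c)
    if c!='wrist': return np.array(i['mtx']),np.array(i['dist_coeffs']),np.array(i['R']),np.array(i['t'])
    q=s['eef_rot'];T=np.eye(4);T[:3,:3]=Rn.from_quat([q[1],q[2],q[3],q[0]]).as_matrix();T[:3,3]=s['tcp_pos']
    W=np.linalg.inv(T@np.array(i['hand_eye']))
    return np.array(i['mtx']),np.array(i['dist_coeffs']),W[:3,:3],W[:3,3]
def cloud(C,d):
    K,D,R,t=C;h,w=d.shape
    u,v=np.meshgrid(np.arange(w),np.arange(h));p=np.stack([u,v],-1).reshape(-1,1,2).astype(float)
    n=cv2.undistortPoints(p,K,D).reshape(h,w,2)
    P=np.dstack([n*d[...,None],d])
    return (P-t)@R
def onplane(C,px,z):
    K,D,R,t=C;n=cv2.undistortPoints(np.array(px,float).reshape(-1,1,2),K,D).reshape(-1,2)
    r=np.c_[n,np.ones(len(n))]@R;o=-R.T@t
    return o+r*((z-o[2])/r[:,2])[:,None]
def proj(C,P):
    K,D,R,t=C;return cv2.projectPoints(np.array(P,float).reshape(-1,1,3),cv2.Rodrigues(R)[0],t,K,D)[0].reshape(-1,2)
E
python3 - <<'E'
from h import *
for c,crop,pts in [('scene',(160,110),[('plate L',211,265,55),('plate R',323,212,55),('post',370,295,116),('foot tR',438,408,38),('foot tL',397,436,38),('roll',322,335,101)]),('side',(190,140),[('plateL',146,400,55),('plateR',318,400,55),('post',278,199,116),('roll',339,210,101)])]:
    C=cam(c);P=cloud(C,np.load(c+'_d.npy'))
    for n,x,y,z in pts:
        u,v=crop[0]+x/3,crop[1]+y/3
        print(c,n,onplane(C,[u,v],z/1000)[0].round(3),P[int(v)+1,int(u)].round(3))
E
```

```text
scene plate L [ 0.554 -0.176  0.055] [ 0.556 -0.176  0.054]
scene plate R [ 0.432 -0.163  0.055] [ 0.432 -0.165  0.053]
scene post [0.541 0.    0.116] [0.545 0.003 0.118]
scene foot tR [0.535 0.07  0.038] [0.534 0.07  0.034]
scene foot tL [0.58  0.068 0.038] [0.573 0.061 0.025]
scene roll [ 0.588 -0.005  0.101] [ 0.593 -0.     0.106]
side plateL [ 0.434 -0.17   0.055] [ 0.433 -0.172  0.055]
side plateR [ 0.556 -0.181  0.055] [ 0.561 -0.143  0.024]
side post [0.546 0.003 0.116] [ 0.544 -0.002  0.117]
side roll [0.596 0.007 0.101] [ 0.594 -0.008  0.107]
```

```bash
cat >> h.py <<'E'
def quat(ang): # tool down, tool y at angle ang (rad)
    f=(ang+np.pi/2)/2; return [0,np.cos(f),np.sin(f),0]
E
python3 - <<'E'
from h import *
print(vision.camera_info('wrist')['hand_eye'])
y=-0.095
for a in (y,y+np.pi):
    for p in ([.55,-.03,.33],[.561,0,.082],[.566,.05,.082]):
        q=ctrl.ik(p,quat(a)); print(a,p,None if q is None else np.round(q,2))
E
```

```text
[[-1.12624812e-03 -9.60309035e-01 -2.78935995e-01  7.17843265e-02]
 [ 9.99999253e-01 -1.21397279e-03  1.41759280e-04  4.99785892e-04]
 [-4.74753426e-04 -2.78935627e-01  9.60309685e-01 -1.64774666e-01]
 [ 0.00000000e+00  0.00000000e+00  0.00000000e+00  1.00000000e+00]]
-0.095 [0.55, -0.03, 0.33] [-0.32  0.34  0.48  1.48 -0.16  1.36  0.08]
-0.095 [0.561, 0, 0.082] [-0.24  0.56  0.3   1.84 -0.22  0.77  0.08]
-0.095 [0.566, 0.05, 0.082] [-0.31  0.57  0.27  1.82 -0.21  0.78 -0.02]
3.046592653589793 [0.55, -0.03, 0.33] [-0.66  0.51  1.15  1.49 -0.46  1.45 -2.74]
3.046592653589793 [0.561, 0, 0.082] [ 0.28  0.58 -0.5   1.84  0.36  0.82  2.64]
3.046592653589793 [0.566, 0.05, 0.082] [ 0.21  0.59 -0.53  1.82  0.39  0.84  2.53]
```

```bash
python3 - <<'E'
from h import *
ctrl.movep([.55,-.02,.30],quat(-.095))
s=get_state();im,d=vision.grab_frame('wrist');cv2.imwrite('pics/w1.png',im);np.save('w1.npy',d)
np.save('w1s.npy',dict(tcp_pos=s['tcp_pos'],eef_rot=s['eef_rot']),allow_pickle=True);print(s['time'],s['tcp_pos'],s['contact_force'])
for t in ['post_top','roll','stop_face','notch_mid','tooth','block_long','block_middle']:
    r=models.recognise('wrist',t);print(t,[(np.round(x['point']).tolist(),round(x['p'],2)) for x in r[:3]])
E
```

```text
3.65 [ 0.55009117 -0.01863548  0.29970059] [-0.96647537  0.46886766 -0.23916729]
post_top [([280.0, 168.0], 0.76), ([279.0, 185.0], 0.71)]
roll []
stop_face [([280.0, 169.0], 0.78)]
notch_mid [([278.0, 180.0], 0.73)]
tooth [([311.0, 163.0], 0.88)]
block_long [([247.0, 242.0], 0.75)]
block_middle [([363.0, 174.0], 0.57)]
```

View pics/w1.png

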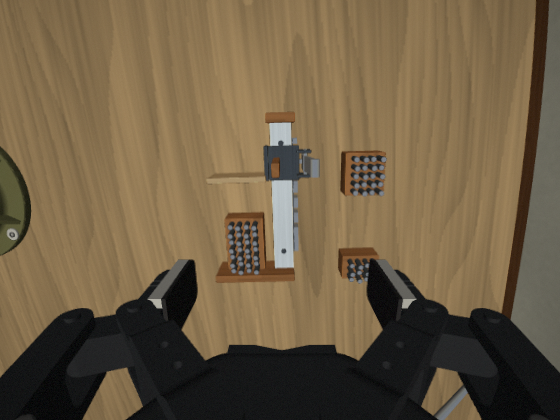

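```bash
python3 - <<'E'
import cv2
im=cv2.imread('pics/w1.png')[105:290,200:400];cv2.imwrite('pics/w1c.png',cv2.resize(im,None,fx=3.2,fy=3.2,interpolation=cv2.INTER_CUBIC))
E
```

```text
(no output)
```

View pics/w1c.png

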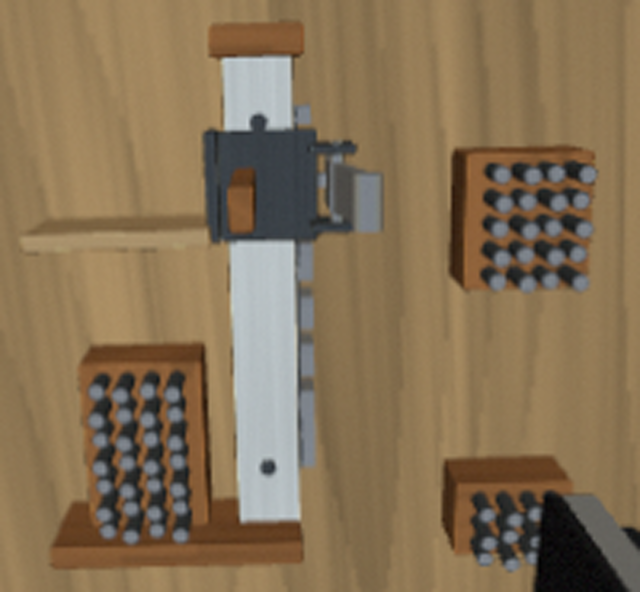

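```bash
cat > fit.py <<'E'
from h import *
s=np.load('w1s.npy',allow_pickle=True).item();C=cam('wrist',s);d=np.load('w1.npy');P=cloud(C,d);im=cv2.imread('pics/w1.png')
f=lambda L:np.array(L,float)/3.2+[200,105]-.34
A=onplane(C,f([(240,521),(299,521),(223.5,60),(291.5,60)]),.030)
B=onplane(C,f([(224,54),(291,55)]),.038)
print(A.round(4),B.round(4),sep='\n')
yl=A[2]-A[0];yr=A[3]-A[1];print(np.arctan2(-yl[0],yl[1]),np.arctan2(-yr[0],yr[1]))
# depth-based: rail top & post & roll
m=(np.abs(P[...,2]-.030)<.004)&(P[...,0]>.5)&(P[...,0]<.62)&(P[...,1]>-.17)&(P[...,1]<.06)&(im.min(-1)>150)
q=P[m][:,:2];r=cv2.minAreaRect(q.astype(np.float32)*1000);print('rail',r,m.sum())
for n,lo,hi in (('post',.108,.124),('roll',.098,.115)):
    m=(P[...,2]>lo)&(P[...,2]<hi)&(P[...,0]>.5)&(P[...,0]<.62)&(np.abs(P[...,1])<.08)
    if n=='roll':m&=P[...,0]>.575
    else: m&=P[...,0]<.57
    v,u=np.where(m);print(n,m.sum(),P[m].mean(0).round(4),P[m].min(0).round(4),P[m].max(0).round(4),u.min(),u.max(),v.min(),v.max())
g=np.arctan2(yl[0]+yr[0],yl[1]+yr[1]);ex=np.array([np.cos(g),-np.sin(g)]);ey=np.array([np.sin(g),np.cos(g)])
O=(A[0,:2]-ex*-.020+A[1,:2]-ex*.012)/2
print('yaw',-g,'O',O)
to=lambda p:((p[...,:2]-O)@np.c_[ex,ey]).round(4)
print('foot',to(B))
print('stop edge z52 front',to(onplane(C,f([(30,250),(210,243)]),.052)))
print('post',to(onplane(C,f([(228,232),(254,231)]),.116)),'roll edges',to(onplane(C,f([(368,171),(368,233)]),.105)))
ys=[240,280,292,328,337,376,390,467]
print('strip',to(onplane(C,f([(306,y) for y in ys]),.026)))
np.save('rack.npy',[O[0],O[1],-g])
E
python3 fit.py
```

```text
[[ 0.5239 -0.1662  0.03  ]
 [ 0.5542 -0.1691  0.03  ]
 [ 0.5393  0.0609  0.03  ]
 [ 0.5697  0.058   0.03  ]]
[[0.5401 0.0632 0.038 ]
 [0.5694 0.06   0.038 ]]
-0.06778586142553313 -0.06829573905641215
rail ((546.3900756835938, -53.618263244628906), (227.75904846191406, 30.816062927246094), 86.2072525024414) 2078
post 124 [0.5433 0.0049 0.1158] [ 0.538  -0.0038  0.1088] [0.5483 0.0134 0.1184] 271 279 163 177
roll 187 [0.5919 0.0016 0.1056] [ 0.5858 -0.0098  0.0983] [0.5986 0.0123 0.1085] 310 319 159 177
yaw -0.06804080368967576 O [ 0.54302135 -0.16789662]
foot [[-0.0186  0.2304]
 [ 0.0108  0.2292]]
stop edge z52 front [[-0.1084  0.148 ]
 [-0.0273  0.149 ]]
post [[-0.0165  0.1641]
 [-0.0067  0.1642]] roll edges [[0.0374 0.1844]
 [0.0375 0.1605]]
strip [[0.0168 0.1447]
 [0.0165 0.1253]
 [0.0165 0.1194]
 [0.0162 0.1014]
 [0.0162 0.0968]
 [0.0159 0.0768]
 [0.0158 0.0694]
 [0.0153 0.0279]]
```

The rack pose is consistent: yaw -0.068 and the stop plate's front at rack y≈0.1485, so the carriage is at ≈0.0165. The strip looks about 3.8 mm nearer the end plate than nominal, which puts the notch at ≈0.0688. I'll approach and squeeze.

```bash
cat >> h.py <<'E'
def W(x,y,z):
    a,b,w=np.load('rack.npy');return [a+np.cos(w)*x-np.sin(w)*y,b+np.sin(w)*x+np.cos(w)*y,z]
def rep(n):
    s=get_state();a,b,w=np.load('rack.npy');p=s['tcp_pos'];dx,dy=p[0]-a,p[1]-b
    F=s['contact_force'];c,q=np.cos(w),np.sin(w)
    print(n,'t',round(s['time'],2),'rack',np.round([c*dx+q*dy,-q*dx+c*dy,p[2]],4),'F',np.round([c*F[0]+q*F[1],-q*F[0]+c*F[1],F[2]],1),'w',round(s['width'],4),'gf',np.round(s['gripper_force'],1),flush=True);return s
E
python3 - <<'E'
from h import *
yaw=float(np.load('rack.npy')[2])
ctrl.movep(W(.011,.1735,.17),quat(yaw));rep('above')
ctrl.movel(W(.011,.1735,.083),max_speed=.08);rep('down')
ctrl.movel(W(.0055,.1735,.083),max_speed=.03);rep('shift')
im,d=vision.grab_frame('wrist');cv2.imwrite('pics/w2.png',cv2.resize(im[100:330,150:420],None,fx=2.5,fy=2.5))
ctrl.close_gripper(20);print(ctrl.pinch_z);rep('closed')
E
```

```text
above t 4.64 rack [0.0116 0.173  0.1709] F [ 1.2 -0.1  0.8] w 0.0851 gf 0.0
down t 5.88 rack [0.0114 0.1735 0.0835] F [-0.4 -0.2  0.4] w 0.0856 gf 0.0
shift t 6.21 rack [0.0053 0.1736 0.0833] F [-0.1 -0.5 -1.2] w 0.0853 gf 0.0
-0.0187
closed t 7.08 rack [-0.0097  0.1737  0.0813] F [-37.6   0.7  28.8] w 0.0119 gf 19.5
```

View pics/w2.png

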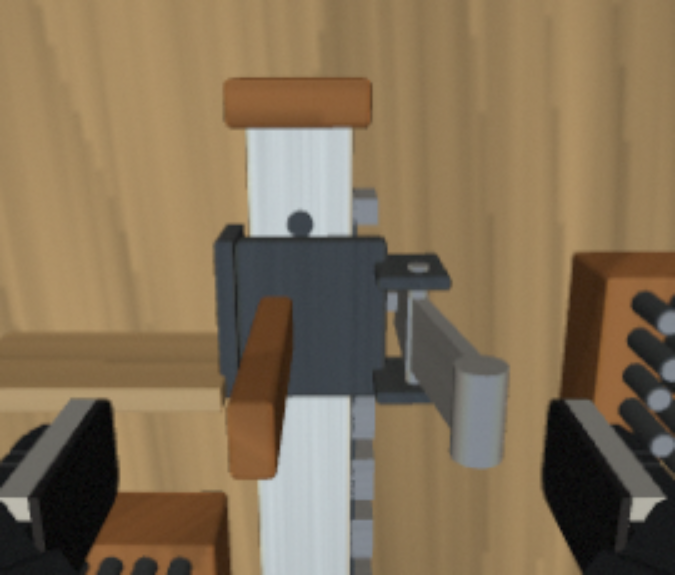

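The closed width is 12 mm, so the fingers slid over the roll and gripped only the post. The pads sit farther back when open. I'll look before moving.

```bash
python3 - <<'E'
from h import *
rep('now')
im,d=vision.grab_frame('wrist')
a=cv2.resize(im[100:330,180:380],None,fx=2,fy=2)
im,d=vision.grab_frame('side');b=cv2.resize(im[180:295,230:330],None,fx=4,fy=4)
cv2.imwrite('pics/m1.png',np.hstack([a,b]))
E
```

```text
now t 7.08 rack [-0.0097  0.1737  0.0813] F [-37.6   0.7  28.8] w 0.0119 gf 19.5
```

View pics/m1.png

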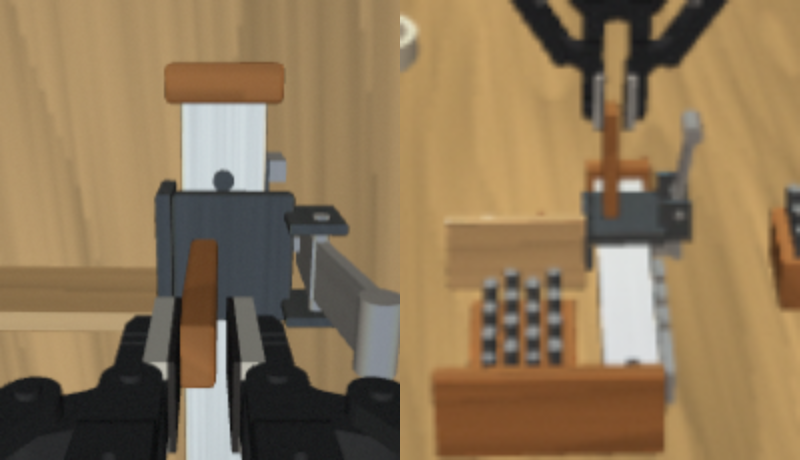

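The left panel shows the fingers gripping only the top of the post, at about (205,330), with the lever at rest at (375,310). In the right panel the finger tips overlap the post by only about 18 mm. I'll relax, go up, and grip again lower.

```bash
python3 - <<'E'
from h import *
yaw=float(np.load('rack.npy')[2])
ctrl.movel(W(-.0097,.1737,.0835),max_speed=.05);rep('relax')
ctrl.movel(W(-.0097,.1737,.145),max_speed=.05);rep('up')
ctrl.ungrasp();rep('open')
ctrl.movel(W(.011,.1735,.14),max_speed=.1)
ctrl.movel(W(.011,.1735,.066),max_speed=.06);rep('down')
ctrl.movel(W(.0055,.1735,.066),max_speed=.03);rep('shift')
im,d=vision.grab_frame('side');b=cv2.resize(im[170:290,220:340],None,fx=4,fy=4)
ctrl.close_gripper(20);rep('closed')
im,d=vision.grab_frame('side');a=cv2.resize(im[180:280,230:330],None,fx=4,fy=4)
cv2.imwrite('pics/m2.png',np.hstack([b[:400,:400],a]))
E
```

```text
relax t 7.63 rack [-0.0107  0.1736  0.0819] F [  2.2  -1.  -20.1] w 0.0095 gf 20.2
up t 9.02 rack [-0.0099  0.1737  0.1446] F [ 0.3 -0.1 -0.2] w -0.0001 gf 0.0
open t 9.8 rack [-0.0097  0.1737  0.145 ] F [-0.4  0.1  0.1] w 0.0857 gf 0.0
down t 11.55 rack [0.0113 0.1735 0.0664] F [-0.8 -0.8 -0.4] w 0.0854 gf 0.0
shift t 11.88 rack [0.0053 0.1736 0.0662] F [ 0.5  0.1 -0.3] w 0.0858 gf 0.0
closed t 12.42 rack [0.0054 0.1735 0.0672] F [-4.1  0.2 13.1] w 0.0414 gf 21.2
```

View pics/m2.png

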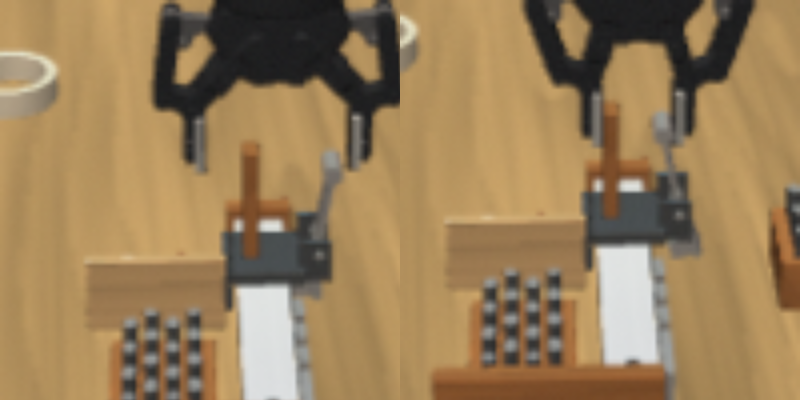

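The lever is fully squeezed (41.4 mm) and held between the pads and the post. Now I'll slide to just short of the notch.

```bash
python3 - <<'E'
from h import *
for y in (.16,.145,.132,.1240):
    ctrl.movel(W(.0055,y,.0665),max_speed=.03);rep('slide')
ctrl.pause(.2);rep('rest')
C=cam('side');im,d=vision.grab_frame('side')
ctrl.ungrasp();ctrl.pause(.2);s=rep('open')
im2,d=vision.grab_frame('wrist');cv2.imwrite('pics/w3.png',im2);np.save('w3.npy',d)
np.save('w3s.npy',dict(tcp_pos=s['tcp_pos'],eef_rot=s['eef_rot']),allow_pickle=True)
cv2.imwrite('pics/m3.png',cv2.resize(im2[90:330,190:410],None,fx=2.5,fy=2.5,interpolation=cv2.INTER_CUBIC))
E
```

```text
slide t 13.07 rack [0.0055 0.1598 0.0673] F [-2.6  0.3  7.7] w 0.0417 gf 20.6
slide t 13.72 rack [0.0055 0.1449 0.0673] F [-2.3  0.2  9. ] w 0.0419 gf 20.5
slide t 14.3 rack [0.0055 0.1318 0.0673] F [-3.  -0.1  8.8] w 0.0417 gf 20.5
slide t 14.72 rack [0.0056 0.1237 0.0673] F [-2.2 -0.2  7.9] w 0.0417 gf 20.5
rest t 14.92 rack [0.0056 0.1237 0.0673] F [-2.8 -0.3  8.7] w 0.0415 gf 20.5
open t 15.68 rack [0.0052 0.124  0.0665] F [ 0.8  0.1 -0.5] w 0.0855 gf 0.0
```

View pics/m3.png

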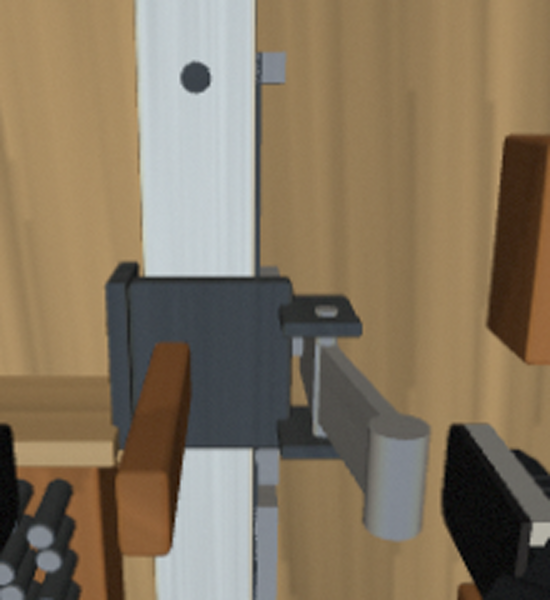

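```bash
cat > look.py <<'E'
from h import *
def look(tag):
    s=get_state();im,d=vision.grab_frame('wrist');cv2.imwrite(f'pics/{tag}.png',im)
    C=cam('wrist',s);P=cloud(C,d);a,b,w=np.load('rack.npy');dx,dy=P[...,0]-a,P[...,1]-b;c,q=np.cos(w),np.sin(w)
    X=(c*dx+q*dy)*1e3;Y=(-q*dx+c*dy)*1e3;Z=P[...,2]*1e3
    for n,m in (('post',(Z>112)&(Z<121)&(X>-20)&(X<0)&(Y>90)&(Y<200)),('roll',(Z>101)&(Z<111)&(X>12)&(X<48)&(Y>90)&(Y<200))):
        if m.sum(): print(tag,n,m.sum(),'x',np.percentile(X[m],[2,50,98]).round(1),'y',np.percentile(Y[m],[2,50,98]).round(1),'z',np.median(Z[m]).round(1))
    return im,X,Y,Z
if __name__=='__main__': look('w4')
E
python3 look.py
```

```text
w4 post 813 x [-16.2 -11.3  -6.7] y [113.9 123.7 131.2] z 115.7
w4 roll 1336 x [31.8 37.8 47.2] y [111.6 124.3 134.5] z 106.1
```

The roll is back at its rest position (x≈38; riding on the strip would show ≈28), with the carriage at ≈0.0665, so the latch has dropped into the notch. I'll retreat and check again from above.

```bash
python3 - <<'E'
from h import *
from look import look
ctrl.movel(W(.011,.124,.0665),max_speed=.03)
ctrl.movel(W(.011,.124,.20),max_speed=.1);ctrl.pause(.3);rep('up')
im,X,Y,Z=look('w5')
cv2.imwrite('pics/m5.png',cv2.resize(im[60:300,180:420],None,fx=2.5,fy=2.5,interpolation=cv2.INTER_CUBIC))
for n,m in (('stop',(X>-105)&(X<-35)&(Z>48)&(Z<56)&(Y>90)&(Y<125)),('blk',(X>-100)&(X<-30)&(Z>33)&(Z<39)&(Y>-5)&(Y<97))):
    print(n,np.percentile(Y[m],[1,50,99]).round(1),np.percentile(X[m],[1,99]).round(1))
E
```

```text
up t 17.89 rack [0.0109 0.124  0.1998] F [-0.   0.1  0.7] w 0.0851 gf 0.0
w5 post 213 x [-16.3 -11.1  -6.6] y [114.9 123.6 131.3] z 115.6
w5 roll 308 x [31.8 37.1 43.2] y [112.1 123.3 133.6] z 105.9
stop [ 97.6 102.1 105.8] [-104.2  -35.7]
blk [-0.  53.9 89. ] [-94.2 -35.3]
```

View pics/m5.png

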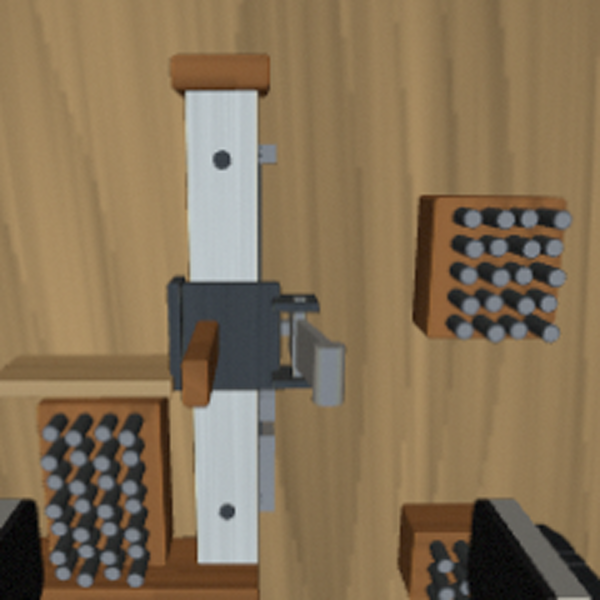

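The picture shows the long block untouched against the end plate at (100,500), with the stop plate about 9 mm clear of it. The lever roll is at rest at (328,375) and the latch is in the first notch; the third notch shows at (266,431), about 49 mm farther on. Handing in.

```bash
python3 -c "
from station import ticket;print(ticket.close_job())"
```

```text
the job is handed in; nothing more can be done
None
```

The job is handed in, though no verdict came back: the stop is latched at about 0.067 (nominal 0.065 for the long block), the lever is back at rest, the plate stands about 9 mm clear of the block, and the arm is clear of the rack; the first squeeze slipped off the lever onto the post alone, and the second, lower one held.

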